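# Post a heel through the chute flap

## Robot

A 7-joint arm with a two-finger parallel gripper is mounted at the origin on a cart in front of the work surface, level with it; the furniture and walls round the work are solid. World frame = base frame: x ahead of the robot, y to its left, z up, the work surface at z = 0. Lengths are in mm, angles in degrees, forces in N, time in s.
With the tool pointing down it reaches from about 375 to 925 mm from the base axis. Payload 3.1 kg.
Tool frame: the origin (TCP) lies at the very end of the fingers, on their centre line; the grasp point (between the pads) lies 19 mm behind it; z points along the fingers, y is the line along which they close (so a half turn about z gives the same grasp; the last joint's range is limited). The gripper opens to 85 mm and grips with 20 to 120 N. Pads are 22 mm wide; open, the fingers measure 114 mm over their backs; the gripper's body (76 mm by 85 mm) begins 54 mm behind the grasp point. The pads swing forward as they close: fully open they stand 13 mm farther back than shut.
Start: joints at [-73.041, 21.939, 2.515, 91.553, -1.026, 66.532, -2.859], TCP at [249.383, 600.259, 231.269] pointing down, gripper open.
Joint ranges: [-149.38, 149.38], [-23.57, 123.04], [-84.95, 90], [0, 143.3], [-89.99, 269.99], [3.08, 112.72], [-163.45, 163.45]. Speed limits (degrees/s): [159.86, 159.86, 180, 180, 180, 180, 180].

## Interface

Orientations are given as [roll, pitch, yaw] about the fixed x, y, z axes, in that order (R = Rz(yaw) Ry(pitch) Rx(roll)).
In Python, from station import bot, imaging, sign_off, look_for, cut_out gives the robot as it stands. The module is installed in compiled form; this text tells all that it offers.
- The arm moves only by the shell command python3 -m handwheel 'ROWS' [OPENING] [FORCE]. ROWS is a JSON object of lists of equal length, an entry for each row: "travel": the shift along the tool's x, y, z in mm, a list of three; "angular": the turn, a rotation vector about the tool's x, y, z in rad, a list of three. A call has exactly 8 rows; each row is the pose to reach, as a shift and turn from the pose commanded when the call began, along the tool's axes at that moment; what a row does not reach only later rows make up. A row lasts 1/12 s, in which the tool goes at most 41.7 mm and 7.16 degrees, less where a joint would pass 70% of its speed; a pose out of reach is approached as far as the arm can. A call with a gripper value outside its range is refused whole. OPENING is the gripper command: -1 is fully open, 1 is shut, values between are in proportion, set as the call begins (- or left out, the last holds). The fingers move at their own pace and stop on an object; FORCE is the grip in N (left out, the last holds). Time passes only in rows, so rows that repeat a pose let the fingers close, or fill a call up. It gives the time, the measured TCP pose, the force, the opening and the grip force at its end, in the units of the state.
- bot.observe(): the state, without advancing time (a new reading comes with each control period).
- imaging.camera(name): name is "scene" or "top" or "wrist"; returns the picture (420x560x3 uint8, red, green, blue); there is no depth.
- imaging.calibration(name): a dict with "camera_matrix" (3x3 intrinsics, pixels), "k1" (the pictures are not rectified: a ray, as slopes to the right and down, at radius r is drawn at 1 + k1 r^2 times it, then the intrinsics apply), "origin" and "attitude" of the camera in the world; the wrist camera has in their place "mount" (4x4, takes a point from camera to tool coordinates, whose origin is the TCP and whose axes are the flange's). Camera axes: x right, y up, looking along -z (the intrinsics and any distortion apply to the point x, -y, -z); pixel columns grow to the right and rows downward; lengths in mm; the calibration is good to about 2 mm. A picture is of the moment at which its call begins: read the wrist's pose just before it. calibration takes no time and is no camera call.
- sign_off(): hands the job in; it is judged then, once.
Trained networks look in the newest picture that a camera, given by its name, has taken for a name from the list of things; names that differ only in an ending like _2 or _b are one class to them, and where a whole thing is asked for, a point or a joint stands for the part that bears it (a point fixed in the world has none). Each returns a list of dicts, best first, with "score" (0 to 1); they miss things now and then, are a little off and sometimes report something else, mostly with a low value. They report only what shows in the picture. A call takes as long as a camera call. They do not tell look-alikes from the thing itself.
- look_for(camera, target): "centre" ([x, y, z] in mm, in world coordinates, good to about 4 mm: the middle of the surface that is visible of it).
- cut_out(camera, target): "pixels" (420x560 bool, what is visible of it).
The state is a dict: "time_s": time; "q": joint angles; "joint_velocities": joint speeds; "tau": joint torques, N m; "tool_pos": TCP position; "tcp_rot": TCP orientation; "ft_force": force on the tool from outside, world axes, zero at the start; "ft_torque": the same for the moment, N m; "finger_gap": finger opening in mm; "gripper_force": force on a finger pad.
Only numpy, scipy, OpenCV 4.12 (cv2) and the standard library are available. Lean on these libraries where they do the work, as an engineer would, in place of code of your own. Each camera call takes 0.05 s, during which the arm holds its last target. There are 200 camera calls.

## Task

Push the loose D-shaped shoe heel along the deck of the grey parts chute and on through its hanging flap, so that it drops into the receiving tray behind, then draw the fingers back out so that the flap swings shut. Only push the heel with the fingertips: do not pinch, lift or carry it. Leave the stone, the marker pen and the other things where they are.

Things in the scene. Friction and masses are not known exactly. Their poses are not given: they have to be found in the camera images.
- chute: Fixed grey sheet-metal parts chute, 282 x 240 mm. Origin on the bench top under the gate; x = feed direction (away from the robot), y left, z up. Deck: flat, slippery (friction about 0.2), top at z 40, from x -150 to -10, 240 wide, 13 mm high side rails, open in front. At x -12 two wings (tops at z 79) close it off where |y| is over 80.
- gate (a point): Middle of the gate's sill: chute x 0, y 0, z 40. The gate is the 156 mm wide opening between two upright lugs (at y +-80, tops at z 103 mm) that bear the flap.
- tray (a point): Middle of the receiving tray's floor (chute x 90, z 4). From the deck's end (x -10) a slippery 30 degree ramp falls to the flat floor (x 52 to 128). Tray walls 72 mm high, 156 mm apart, open on top. Once its rear edge is pushed about 10 mm past x 0 the heel slides down the ramp by itself.
- flap (a joint): Aluminium flap in the gate: 0 rad = hanging shut; grows as it swings inwards (away from the robot) and up, stop at 1.65. 50 g, no spring: it falls shut by itself. Turns on two stub pins at the sides (chute x -4, z 92). Shut, its plate (148 wide, 3 thick) hangs at x 0 from z 41.5 to 70. The heel, pushed against it, opens it.
- flap_edge (a point): Middle of the flap's lower edge. The plate hangs on two ears (|y| 62 to 74 mm); nothing crosses between them above the plate, so fingers pointing down can follow the heel through, the plate swinging up ahead of them, with their front up to about 15 mm past chute x 0.
- heel_center (a point): Centre (half-way up) of the loose shoe heel lying flat on the deck: D-shaped seen from above, 60 long x 60 wide x 24 mm high, brown with a black rubber top, about 0.12 kg. Its flat face, 30 mm from the centre, looks back towards the robot; its round end, 30 mm ahead of the centre, towards the flap. At the start it is turned by up to 0.35 rad against the chute.
- stone_mid (a point): Small dark grey sharpening stone, 35 x 58 x 23 mm, on the deck near one side rail; a bystander.
- marker: Marker pen, 14 x 134 x 16 mm, lying along the feed direction on the deck near the other side rail; a bystander. Origin under its middle, y along it.
- tack_tin_mid (a point): Round open tin, 78 mm across and 41 high, on the bench to the right of the tray; a bystander.
- coffee_cup: Lidded cup, 95 mm across, 174 high, to the left; origin under its middle; a bystander.
- lasting_pincers: Pincers lying on the bench to the right, 69 x 178 x 22 mm; a bystander.
Things that resemble listed ones, but are neither listed nor needed, are in the scene too. Leave any purple or white look-alike of the part that bears heel_center alone.

How it is judged (in metres and radians):
On the way:
1. the heel passes under the raised flap (value of joint flap above 0.3 rad and x of heel_center in the frame of chute between -0.02 and 0.06 m), for 0.02 s.
At the end, for the whole second after the job is handed in: The heel lies at rest down in the receiving tray (its centre 50 mm or more behind the gate and less than 35 mm above the bench) and the flap hangs shut (under 0.08 rad) (x of heel_center in the frame of chute between 0.05 and 0.13 m and y of heel_center in the frame of chute between -0.08 and 0.08 m and z of heel_center in the frame of chute below 0.035 m and value of joint flap below 0.08 rad and linear speed of heel below 0.02 m/s); the robot touches nothing.
It fails at once if the heel is lifted or carried (its centre rises more than 18 mm above its height on the deck) (z of heel_center in the frame of chute above 0.07 m).
It fails at once if the stone is moved by more than 20 mm (distance of stone_mid from where it was at the start of the episode above 0.02 m).
It fails at once if the marker pen is moved by more than 20 mm (distance of marker from where it was at the start of the episode above 0.02 m).
It fails at once if the tin, the cup or the pincers are moved by more than 20 mm (distance of any of tack_tin_mid, coffee_cup, lasting_pincers from where it was at the start of the episode above 0.02 m).
It also fails if it takes over 40 s, if anything falls off the work surface, if the arm or the gripper's body presses on something with over 40 N, if the wrist force passes 120 N, or if a joint passes its speed limit or range.

## Working session

There is one attempt and no reset: what is moved stays moved. The work goes in short steps, Python scripts to look and compute and a shell command to move; the robot and the scene stay as the last step left them, time stands still between calls to the robot, and variables do not carry over. Pictures are saved under pics/ and viewed, at most 10 in all, crops included, and the job is handed in when it is done.

```bash
mkdir -p pics; python3 - <<'E'
from station import bot, imaging, look_for
import cv2, numpy as np
s=bot.observe(); print({k:np.round(s[k],3).tolist() for k in ("time_s","tool_pos","tcp_rot","finger_gap","ft_force")})
a=[]
for c in("top","scene"):
    im=imaging.camera(c); cv2.imwrite(f"pics/{c}1.png",im[:,:,::-1]); 
    k=imaging.calibration(c); print(c,np.round(k["origin"],1),np.round(k["attitude"],3).tolist(),np.round(k["camera_matrix"],1).tolist(),k["k1"])
for c in("top",):
    for n in("heel_center","chute","flap","stone_mid","marker"):
        print(c,n,[(round(d["score"],2),np.round(d["centre"]).tolist()) for d in look_for(c,n)[:3]])
E
```

```text
{'time_s': 0.0, 'tool_pos': [249.022, 599.359, 229.853], 'tcp_rot': [-179.845, 0.007, 157.443], 'finger_gap': 85.611, 'ft_force': [-0.072, 0.268, 0.857]}
top [ 381.9  -67.4 1162.8] [12.684, -0.365, -85.161] [[435.3, 0.0, 280.8], [0.0, 435.3, 205.9], [0.0, 0.0, 1.0]] 0.00859027632526601
scene [  55.3 -671.7 1139.4] [37.719, -0.679, -40.777] [[467.9, 0.0, 292.6], [0.0, 467.9, 210.3], [0.0, 0.0, 1.0]] -0.14539542179241435
top heel_center [(0.97, [539.0, -108.0, 65.0]), (0.86, [545.0, -332.0, 22.0]), (0.83, [541.0, 92.0, 26.0])]
top chute [(0.55, [608.0, -123.0, 43.0])]
top flap [(0.52, [624.0, -125.0, 62.0])]
top stone_mid [(0.49, [532.0, -34.0, 62.0])]
top marker []
```

View pics/top1.png

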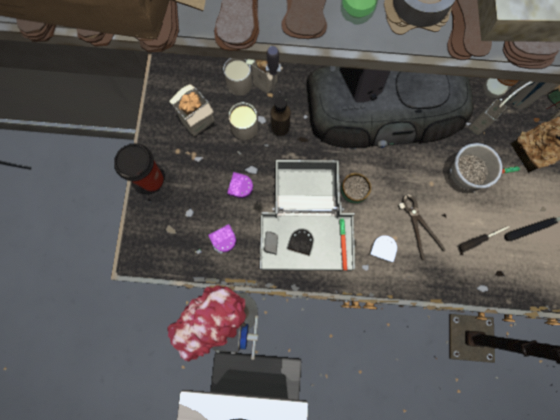

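View pics/scene1.png

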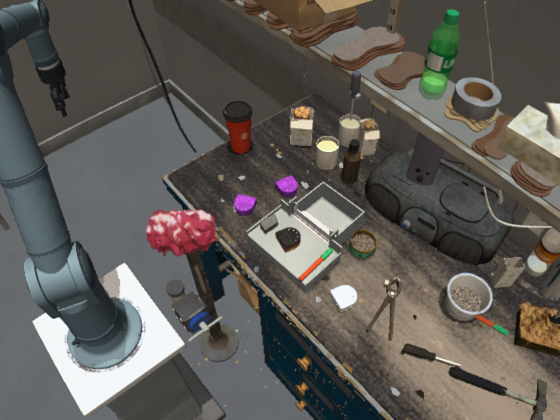

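The top view shows the chute deck at cols 260–355, rows 213–270. The heel is at (301,241), the stone at (271,242), the marker at (344,245) and the tray above. A flower bunch stands at (208,322), near the arm's path. I'll zoom in to measure.

```bash
cat > h.py <<'E'
import numpy as np, cv2
from scipy.spatial.transform import Rotation as R
from station import imaging
def ray(c,uv,k=None,o=None,A=None):
    k=k or imaging.calibration(c)
    K=np.array(k["camera_matrix"]); p=np.array([(uv[0]-K[0,2])/K[0,0],(uv[1]-K[1,2])/K[1,1]])
    q=p.copy()
    for _ in range(20): q=p/(1+k["k1"]*(q@q))
    if A is None: o=np.array(k["origin"]); A=R.from_euler("xyz",k["attitude"],degrees=True).as_matrix()
    return o,A@np.array([q[0],-q[1],-1])
def at(c,uv,z,**kw):
    o,d=ray(c,uv,**kw); return o+d*(z-o[2])/d[2]
def proj(c,P):
    k=imaging.calibration(c);K=np.array(k["camera_matrix"])
    A=R.from_euler("xyz",k["attitude"],degrees=True).as_matrix()
    v=A.T@(np.array(P,float)-k["origin"]); q=np.array([v[0],-v[1]])/-v[2]; q=q*(1+k["k1"]*(q@q))
    return K[:2,:2]@q+K[:2,2]
E
python3 - <<'E'
from h import *
im=cv2.imread("pics/top1.png")[150:285,245:375]; cv2.imwrite("pics/crop1.png",cv2.resize(im,None,fx=4.4,fy=4.4,interpolation=cv2.INTER_CUBIC))
# flower: triangulate
o1,d1=ray("top",(208,322));o2,d2=ray("scene",(180,230))
t=np.linalg.lstsq(np.c_[d1,-d2],o2-o1,rcond=None)[0];print((o1+d1*t[0]).round(),(o2+d2*t[1]).round())
E
```

```text
[325.  99.  64.] [319. 102.  64.]
```

View pics/crop1.png

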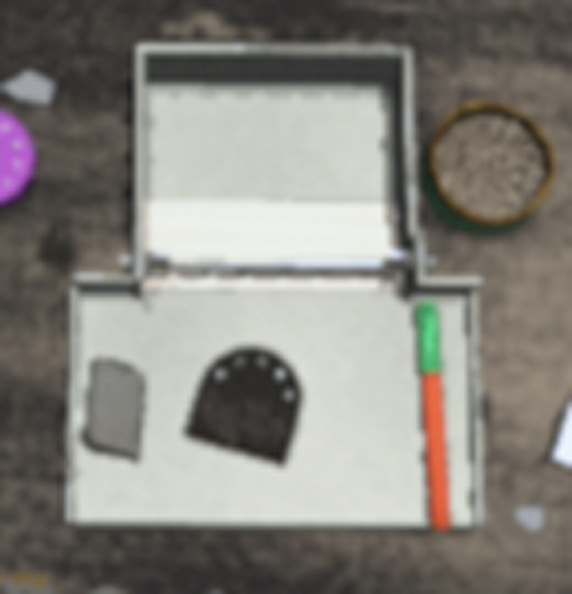

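The crop shows the heel's flat-face corners at (187,434) and (286,464) and its round apex near (255,346). The stone is left at (115,408), the marker right at (432,415), the deck front corners at (68,523)/(483,523), and the flap edge at about row 265.

```bash
cat >> h.py <<'E'
def im2(cx,cy): return (245+cx/4.4-.4,150+cy/4.4-.4)
def chute():
    from scipy.optimize import least_squares
    C=[((68,523),(-150,120,53)),((483,523),(-150,-120,53)),((73,278),(-12,120,79)),((480,280),(-12,-120,79)),((137,46),(131,80,76)),((412,46),(131,-80,76))]
    W=[(at("top",im2(*c),p[2]),p) for c,p in C]
    f=lambda v:np.concatenate([(v[:2]+R.from_euler("z",v[2]).as_matrix()[:2,:2]@np.array(p[:2]))-w[:2] for w,p in W])
    r=least_squares(f,[600,-110,0]); return r.x,r.fun
E
python3 - <<'E'
from h import *
v,f=chute(); print(v.round(3),np.degrees(v[2]),f.round(1))
M=R.from_euler("z",v[2]).as_matrix()[:2,:2]
T=lambda p:(M.T@(p[:2]-v[:2])).round(1)
for n,c,z in [("hl",(187,434),64),("hr",(286,464),64),("apex",(255,346),64),("side l",(207,385),64),("stone in",(145,380),63),("stone in",(140,460),63),("mk top",(416,305),56),("mk bot",(430,528),56)]:
    p=at("top",im2(*c),z); print(n,p.round(1),T(p))
E
```

```text
[ 6.24687e+02 -1.21795e+02  8.10000e-02] 4.643104525236512 [ 0.2  0.3 -0.6 -0.9 -0.4  2.3  0.  -2.4  1.  -1.5 -0.2  2.3]
hl [520.8 -78.5  64. ] [-100.    51.5]
hr [ 508.5 -136.5   64. ] [-117.    -5.3]
apex [ 575.3 -113.8   64. ] [-48.5  12. ]
side l [550.1 -87.8  64. ] [-71.5  40. ]
stone in [550.1 -51.8  63. ] [-68.6  75.8]
stone in [503.7 -52.9  63. ] [-115.    78.5]
mk top [ 609.2 -206.8   56. ] [-22.3 -83.5]
mk bot [ 479.8 -221.9   56. ] [-152.5  -88.1]
```

```bash
cat >> h.py <<'E'
CH=np.array([624.7,-121.8]); CY=4.64
def c2w(x,y): return CH+R.from_euler("z",CY,degrees=True).as_matrix()[:2,:2]@np.array([x,y])
def w2c(p): return R.from_euler("z",-CY,degrees=True).as_matrix()[:2,:2]@(np.array(p[:2])-CH)
def rel(target,yaw):
    from station import bot
    s=bot.observe(); A=R.from_euler("xyz",s["tcp_rot"],degrees=True); B=R.from_euler("xyz",[180,0,yaw],degrees=True)
    print("t",round(s["time_s"],2),"pos",np.round(s["tool_pos"],1),"rot",np.round(s["tcp_rot"],1),"chute",w2c(s["tool_pos"]).round(1),"F",np.round(s["ft_force"],1),"gap",round(s["finger_gap"],1))
    print("travel",A.inv().apply(np.array(target)-s["tool_pos"]).round(1),"ang",(A.inv()*B).as_rotvec().round(3))
E
python3 - <<'E'
from h import *
print(c2w(-145,34)); rel([400,330,240],168); rel([*c2w(-145,34),240],168)
E
```

```text
[477.42479353 -99.64117424]
t 0.35 pos [249.3 600.1 230.9] rot [-180.     0.   157.4] chute [-315.8  749.9] F [0.1 0.2 0.2] gap 85.1
travel [-242.8 -191.6   -8.9] ang [-0.001 -0.    -0.184]
t 0.35 pos [249.3 600.1 230.9] rot [-180.     0.   157.4] chute [-315.8  749.9] F [0.1 0.2 0.2] gap 85.1
travel [-479.1 -558.6   -8.7] ang [-0.001 -0.    -0.184]
```

```bash
python3 -m handwheel '{"travel":[[-15,-12,-2],[-45,-36,-4],[-80,-63,-6],[-115,-90,-8],[-150,-117,-10],[-182,-144,-10],[-210,-166,-10],[-230,-182,-10]],"angular":[[0,0,0],[0,0,-0.03],[0,0,-0.06],[0,0,-0.09],[0,0,-0.12],[0,0,-0.15],[0,0,-0.17],[0,0,-0.18]]}' 0.1; python3 - <<'E'
from h import *
rel([*c2w(-145,34),240],168)
E
```

```text
time_s: 1.02
tool_pos: [394.5, 339.1, 241.6]
tcp_rot: [-180.0, 0.1, 167.5]
ft_force: [1.0, -0.4, 1.5]
finger_gap: 38.7
gripper_force: 0.0
t 1.02 pos [394.5 339.1 241.6] rot [-1.800e+02  1.000e-01  1.675e+02] chute [-192.1  478. ] F [ 1.  -0.4  1.5] gap 38.7
travel [-175.8 -410.4    2.2] ang [-0.001  0.001 -0.009]
```

```bash
python3 -m handwheel '{"travel":[[-10,-15,0],[-25,-45,0],[-40,-77,0],[-55,-110,0],[-70,-143,0],[-84,-175,0],[-95,-205,0],[-104,-230,0]],"angular":[[0,0,0],[0,0,0],[0,0,0],[0,0,0],[0,0,0],[0,0,0],[0,0,0],[0,0,0]]}' && python3 - <<'E'
from h import *
rel([*c2w(-145,34),240],168)
E
```

```text
time_s: 1.68
tool_pos: [445.1, 94.2, 241.6]
tcp_rot: [180.0, 0.0, 167.6]
ft_force: [1.3, -0.5, 0.5]
finger_gap: 38.2
gripper_force: 0.0
t 1.68 pos [445.1  94.2 241.6] rot [180.    0.  167.6] chute [-161.6  229.8] F [ 1.3 -0.5  0.5] gap 38.2
travel [ -73.2 -182.4    1.6] ang [ 0.     0.001 -0.007]
```

```bash
python3 -m handwheel '{"travel":[[-10,-20,0],[-22,-48,0],[-34,-77,0],[-46,-106,0],[-57,-134,0],[-67,-160,0],[-73,-177,0],[-74,-183,0]],"angular":[[0,0,0],[0,0,0],[0,0,0],[0,0,0],[0,0,0],[0,0,0],[0,0,0],[0,0,0]]}' && python3 -m handwheel '{"travel":[[0,0,10],[0,0,30],[0,0,55],[0,0,80],[0,0,100],[0,0,115],[0,0,120],[0,0,120]],"angular":[[0,0,0],[0,0,0],[0,0,0],[0,0,0],[0,0,0],[0,0,0],[0,0,0],[0,0,0]]}' && python3 - <<'E'
from h import *
rel([*c2w(-145,34),46],168)
from station import bot
s=bot.observe(); im=imaging.camera("wrist"); cv2.imwrite("pics/w1.png",im[:,:,::-1])
np.save("w1.npy",np.r_[s["tool_pos"],s["tcp_rot"]])
im=imaging.camera("scene")[150:330,200:440,::-1]; cv2.imwrite("pics/s2.png",cv2.resize(im,None,fx=3,fy=3,interpolation=cv2.INTER_CUBIC))
E
```

```text
time_s: 2.35
tool_pos: [478.4, -101.5, 241.8]
tcp_rot: [-179.9, 0.1, 167.4]
ft_force: [0.8, -0.4, 0.1]
finger_gap: 38.7
gripper_force: 0.0
time_s: 3.02
tool_pos: [476.5, -95.3, 119.2]
tcp_rot: [-180.0, -0.3, 167.9]
ft_force: [-0.6, 0.8, 0.1]
finger_gap: 38.5
gripper_force: 0.0
t 3.02 pos [476.5 -95.3 119.2] rot [-180.    -0.3  167.9] chute [-145.6   38.4] F [-0.6  0.8  0.1] gap 38.5
travel [-2.1 -4.  73.2] ang [-0.    -0.005 -0.002]
```

View pics/w1.png

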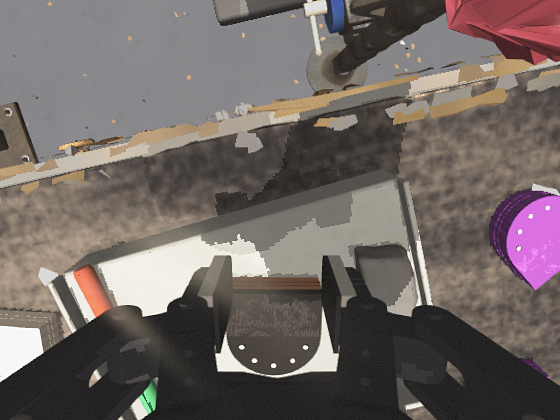

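View pics/s2.png

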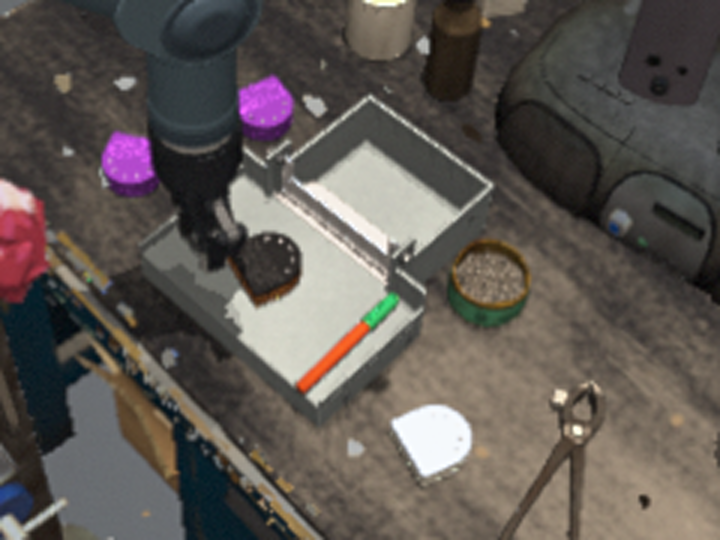

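The wrist view shows the heel's flat face at row ~283, cols 232–322, square to the fingers and centred between them. The stone is at (385,275), close beside the left finger, so I'll narrow the fingers before going down.

```bash
python3 - <<'E'
from h import *
w=np.load("w1.npy"); k=imaging.calibration("wrist"); M=np.array(k["mount"]); Rt=R.from_euler("xyz",w[3:],degrees=True).as_matrix()
o=w[:3]+Rt@M[:3,3]; A=Rt@M[:3,:3]
for uv,z in [((233,290),64),((322,289),64),((232,277),40),((323,277),40),((358,248),63),((357,300),63)]:
    p=at("wrist",uv,z,k=k,o=o,A=A); print(uv,p.round(1),w2c(p).round(1))
E
python3 -m handwheel '{"travel":[[0,-1,0],[0,-2,0],[0,-3,0],[0,-4,0],[0,-4,0],[0,-4,0],[0,-4,0],[0,-4,0]],"angular":[[0,0,0],[0,0,0],[0,0,0],[0,0,0],[0,0,0],[0,0,0],[0,0,0],[0,0,0]]}' 0.5
python3 - <<'E'
from h import *
rel([*c2w(-145,34),46],168)
E
```

```text
(233, 290) [ 507.4 -129.2   64. ] [-117.6    2.1]
(322, 289) [518.  -76.1  64. ] [-102.7   54.2]
(232, 277) [ 509.5 -133.3   40. ] [-115.7   -2.2]
(323, 277) [522.3 -73.3  40. ] [-98.1  56.7]
(358, 248) [496.6 -50.5  63. ] [-121.9   81.4]
(357, 300) [530.6 -56.2  63. ] [-88.5  73. ]
time_s: 3.78
tool_pos: [477.4, -101.3, 121.3]
tcp_rot: [180.0, -0.0, 167.8]
ft_force: [-0.0, 0.5, 0.1]
finger_gap: 21.4
gripper_force: 0.0
t 3.78 pos [ 477.4 -101.3  121.3] rot [180.   -0.  167.8] chute [-145.1   32.3] F [-0.   0.5  0.1] gap 21.4
travel [ 0.4  1.6 75.3] ang [ 0.    -0.    -0.004]
```

```bash
python3 -m handwheel '{"travel":[[0,1,8],[0,1,22],[0,1,38],[0,1,53],[0,1,64],[0,1,71],[0,1,75],[0,1,75]],"angular":[[0,0,0],[0,0,0],[0,0,0],[0,0,0],[0,0,0],[0,0,0],[0,0,0],[0,0,0]]}' && python3 -m handwheel '{"travel":[[-3,0,0],[-7,0,0],[-11,0,0],[-15,0,0],[-18,0,0],[-21,0,0],[-24,0,0],[-26,0,0]],"angular":[[0,0,0],[0,0,0],[0,0,0],[0,0,0],[0,0,0],[0,0,0],[0,0,0],[0,0,0]]}' && python3 - <<'E'
from h import *
rel([*c2w(-80,18),45],184.64); rel([*c2w(2,10),45],184.64)
from station import bot
s=bot.observe(); im=imaging.camera("wrist"); cv2.imwrite("pics/w2.png",im[:,:,::-1])
E
```

```text
time_s: 4.45
tool_pos: [477.1, -100.3, 45.4]
tcp_rot: [-180.0, -0.1, 167.7]
ft_force: [-0.2, 0.1, 0.1]
finger_gap: 21.5
gripper_force: 0.0
time_s: 5.12
tool_pos: [503.6, -105.9, 46.4]
tcp_rot: [-180.0, 0.0, 167.8]
ft_force: [-1.0, -1.2, 0.6]
finger_gap: 21.5
gripper_force: 0.2
t 5.12 pos [ 503.6 -105.9   46.4] rot [-180.     0.   167.8] chute [-119.4   25.6] F [-1.  -1.2  0.6] gap 21.5
travel [-39.9   4.2   1.4] ang [-0.     0.    -0.295]
t 5.12 pos [ 503.6 -105.9   46.4] rot [-180.     0.   167.8] chute [-119.4   25.6] F [-1.  -1.2  0.6] gap 21.5
travel [-120.7   20.3    1.4] ang [-0.     0.    -0.295]
```

View pics/w2.png

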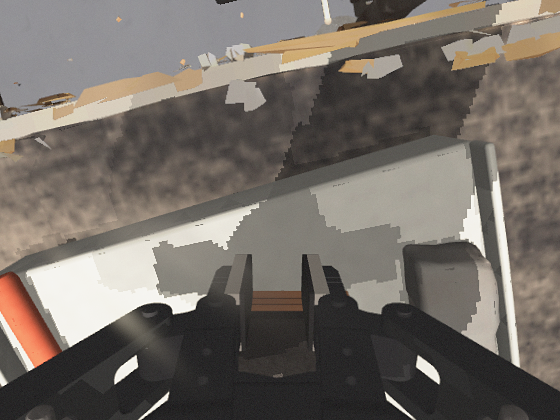

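The fingertips are up to the flat face (brown strip at rows 290–312 between the fingers). The stone is clear at (450,290). Next I push while turning the heel square to the chute.

```bash
python3 -m handwheel '{"travel":[[-4,0,0],[-9,1,0],[-14,1,0],[-19,2,0],[-24,2,0],[-30,3,0],[-35,4,0],[-40,4,0]],"angular":[[0,0,-0.03],[0,0,-0.07],[0,0,-0.11],[0,0,-0.15],[0,0,-0.19],[0,0,-0.23],[0,0,-0.27],[0,0,-0.295]]}' && python3 - <<'E'
from h import *
rel([*c2w(-40,14),46],184.64); rel([*c2w(3,8),46],184.64)
im=imaging.camera("top")[150:285,245:375,::-1]; cv2.imwrite("pics/t3.png",cv2.resize(im,None,fx=4.4,fy=4.4,interpolation=cv2.INTER_CUBIC))
E
```

```text
time_s: 5.83
tool_pos: [543.0, -110.2, 46.1]
tcp_rot: [180.0, -0.0, -175.2]
ft_force: [-0.6, -0.3, 0.3]
finger_gap: 21.2
gripper_force: 0.1
t 5.83 pos [ 543.  -110.2   46.1] rot [ 180.    -0.  -175.2] chute [-80.5  18.2] F [-0.6 -0.3  0.3] gap 21.2
travel [-40.5  -4.3   0.1] ang [ 0.    -0.001  0.002]
t 5.83 pos [ 543.  -110.2   46.1] rot [ 180.    -0.  -175.2] chute [-80.5  18.2] F [-0.6 -0.3  0.3] gap 21.2
travel [-83.5 -10.4   0. ] ang [ 0.    -0.001  0.002]
```

View pics/t3.png

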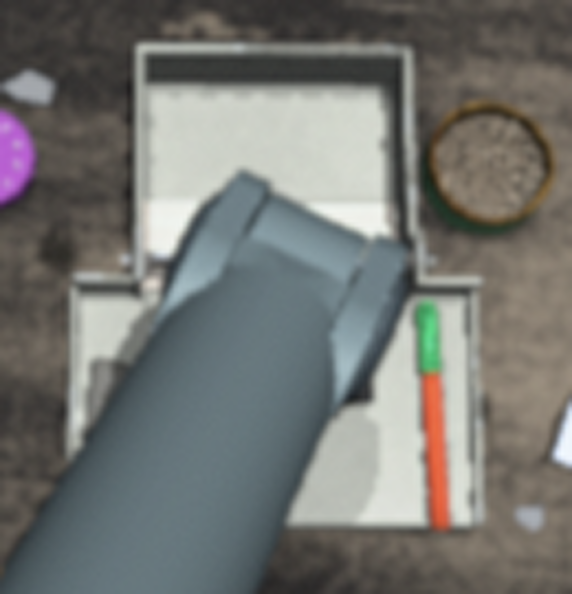

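The arm hides most of the heel in the top view; only a dark patch shows at (360,390). I'll check with the scene camera before pushing through.

```bash
python3 - <<'E'
from h import *
a=imaging.camera("scene")[150:330,200:440,::-1]; b=imaging.camera("wrist")[:,:,::-1]
a=cv2.resize(a,(400,300),interpolation=cv2.INTER_CUBIC); b=cv2.resize(b,(400,300)); cv2.imwrite("pics/sw4.png",np.hstack([a,b]))
E
```

```text
(no output)
```

View pics/sw4.png

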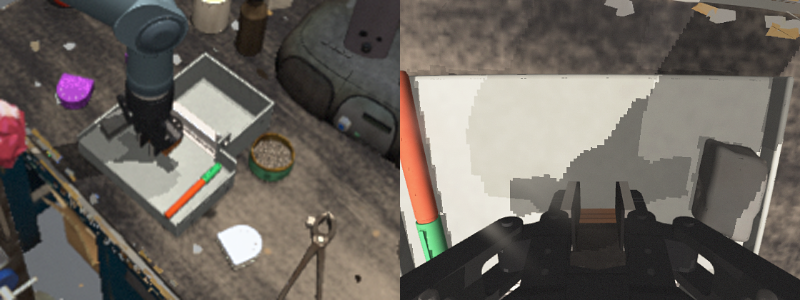

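The patch is only the gripper's shadow. In the wrist view the face is square and centred between the fingers, at (603,215). Now I push on, drifting a little towards the gate's middle.

```bash
python3 -m handwheel '{"travel":[[-4,-1,0],[-9,-2,0],[-14,-4,0],[-19,-6,0],[-25,-8,0],[-31,-10,0],[-37,-11,0],[-43,-12,0]],"angular":[[0,0,0],[0,0,0],[0,0,0],[0,0,0],[0,0,0],[0,0,0],[0,0,0],[0,0,0]]}' && python3 -m handwheel '{"travel":[[-5,0,0],[-11,0,0],[-17,0,0],[-23,0,0],[-29,0,0],[-34,0,0],[-38,0,0],[-40,0,0]],"angular":[[0,0,0],[0,0,0],[0,0,0],[0,0,0],[0,0,0],[0,0,0],[0,0,0],[0,0,0]]}' && python3 - <<'E'
from h import *
rel([*c2w(3,6),46],184.64)
a=imaging.camera("scene")[150:330,200:440,::-1]; b=imaging.camera("wrist")[:,:,::-1]
a=cv2.resize(a,(400,300),interpolation=cv2.INTER_CUBIC); b=cv2.resize(b,(400,300)); cv2.imwrite("pics/sw5.png",np.hstack([a,b]))
E
```

```text
time_s: 6.65
tool_pos: [587.5, -119.2, 46.2]
tcp_rot: [-180.0, -0.0, -175.4]
ft_force: [0.4, 0.7, 1.0]
finger_gap: 21.4
gripper_force: 0.1
time_s: 7.32
tool_pos: [626.5, -115.6, 46.1]
tcp_rot: [180.0, -0.1, -175.3]
ft_force: [-2.3, -0.4, 1.4]
finger_gap: 21.3
gripper_force: 1.4
t 7.32 pos [ 626.5 -115.6   46.1] rot [ 1.800e+02 -1.000e-01 -1.753e+02] chute [2.3 6. ] F [-2.3 -0.4  1.4] gap 21.3
travel [-0.7  0.   0.1] ang [ 0.    -0.002  0.   ]
```

View pics/sw5.png

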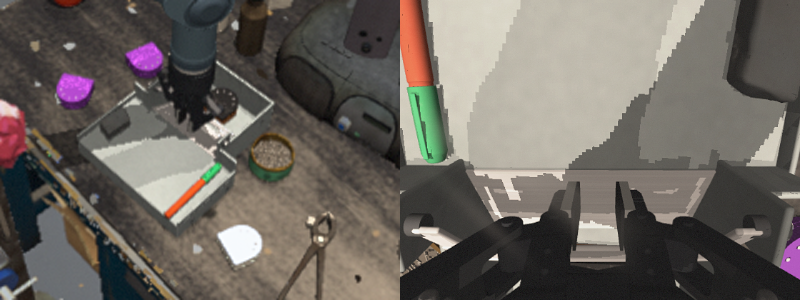

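The heel is through, lying in the tray at about (222,100) in the scene half. The stone and pen are undisturbed. Next I withdraw along the chute and lift clear.

```bash
python3 -m handwheel '{"travel":[[5,0,0],[13,0,0],[23,0,0],[33,0,0],[43,0,0],[53,0,0],[60,0,0],[65,0,0]],"angular":[[0,0,0],[0,0,0],[0,0,0],[0,0,0],[0,0,0],[0,0,0],[0,0,0],[0,0,0]]}' && python3 -m handwheel '{"travel":[[8,0,-5],[18,0,-20],[28,0,-45],[38,0,-75],[48,0,-105],[58,0,-130],[64,0,-145],[66,0,-150]],"angular":[[0,0,0],[0,0,0],[0,0,0],[0,0,0],[0,0,0],[0,0,0],[0,0,0],[0,0,0]]}' && python3 -m handwheel '{"travel":[[8,0,0],[20,0,-5],[35,0,-10],[50,0,-15],[65,0,-20],[78,0,-20],[86,0,-20],[90,0,-20]],"angular":[[0,0,0],[0,0,0],[0,0,0],[0,0,0],[0,0,0],[0,0,0],[0,0,0],[0,0,0]]}' && python3 - <<'E'
from h import *
from station import look_for
rel([*c2w(3,6),46],184.64)
a=imaging.camera("scene")[150:330,200:440,::-1]; b=imaging.camera("top")[140:290,230:430,::-1]
for d in look_for("top","heel_center"): print(round(d["score"],2),np.round(d["centre"]),w2c(d["centre"]).round())
a,b=(cv2.resize(i,(400,300),interpolation=cv2.INTER_CUBIC) for i in(a,b)); cv2.imwrite("pics/sw6.png",np.hstack([a,b]))
E
```

```text
time_s: 8.08
tool_pos: [560.4, -121.1, 46.3]
tcp_rot: [180.0, -0.0, -175.4]
ft_force: [0.3, -0.6, 0.5]
finger_gap: 20.9
gripper_force: 0.0
time_s: 8.75
tool_pos: [497.1, -127.2, 199.7]
tcp_rot: [-180.0, 0.4, -175.4]
ft_force: [-0.3, -0.4, -0.5]
finger_gap: 21.3
gripper_force: 0.0
time_s: 9.42
tool_pos: [404.3, -133.4, 214.9]
tcp_rot: [179.9, -0.2, -175.4]
ft_force: [-0.7, 0.8, 0.6]
finger_gap: 21.5
gripper_force: 0.0
t 9.42 pos [ 404.3 -133.4  214.9] rot [ 179.9   -0.2 -175.4] chute [-220.6    6.3] F [-0.7  0.8  0.6] gap 21.5
travel [-224.    -0.4  168.3] ang [ 0.001 -0.003  0.   ]
0.93 [ 544. -330.   24.] [ -97. -201.]
0.88 [ 715. -104.   28.] [91. 11.]
0.71 [680.  63.  27.] [ 70. 180.]
0.64 [540.  95.  25.] [-67. 223.]
```

View pics/sw6.png

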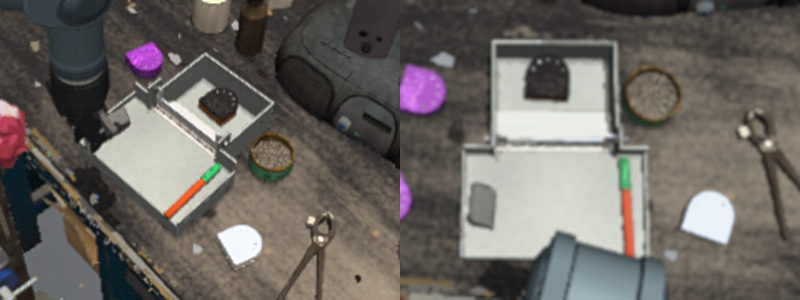

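The heel lies flat in the tray (chute x ≈ 91, y ≈ 11). The flap hangs shut, the bystanders haven't moved, and the arm is clear.

```bash
python3 -c "
from station import sign_off
print(sign_off())"
```

```text
the job is handed in; nothing more can be done
None
```

I pushed the heel through the flap into the tray, where it lies flat; the flap has swung shut, the stone, pen and other things look undisturbed, and the job is handed in (no verdict was returned).

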